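# Clamp and lock a workpiece in a slotted bench fixture

## Task

Clamp the workpiece in the bench fixture and lock the clamp: with your fingertips, push the upright black handle along its L-shaped slot towards the workpiece as far as it goes, then push it sideways round the corner all the way to the closed end of the slot. Only push it, gently: do not grip or squeeze the handle, and leave the workpiece and the loose things beside the fixture where they are.

Things in the scene. Friction and masses are not known exactly. Their poses are not given: they have to be found in the camera images.
- jig: The fixture, fixed to the bench: dark steel base plate 315 x 140 x 12 mm (x -100 to 215 mm), at its rear a housing with a flat aluminium top 45 mm above the bench (x -90 to 45, y -60 to 60), at its front the workpiece in a nest before a steel backstop 42 mm high. Origin on the bench; x points level from the housing to the workpiece, y to the left of that, z up.
- slot_corner (a point): Where the centre of the pin stands in the corner of the L-shaped slot: jig x 15, y -25 mm, level with the housing top (45 mm up). The slot is 19 mm wide; its long leg runs from here 70 mm towards -x of jig, its short leg 50 mm towards +y of jig. Only the handle stands above the housing top.
- slot_end (a point): Where the centre of the pin stands at the closed end of the short leg: jig x 15, y 25 mm, level with the housing top. Fixed to the fixture.
- handle: The black handle alone: an upright square plastic block 26 x 26 mm, sides along jig x and y, edges rounded, from 52 to 100 mm above the bench, on top of a steel pin 14 mm thick that stands in the slot. It cannot be lifted, turned or tilted. Origin: on the handle's axis at bench height; axes as those of jig.
- handle_mid (a point): Point on the handle's axis, 75 mm above the bench (about half-way up the handle).
- jaw (a joint): Travel of the handle, with the clamp jaw that it drives, along jig x: 0 at the rear end of the long leg, 0.070 m at the corner (jaw 1 mm from the workpiece). About 2.5 N of friction, no spring: it stays where it is left. It starts at 0 to 25 mm.
- pin (a joint): Travel of the handle across, along jig y: 0 to 0.005 m is the play in the long leg, 0.050 m is the closed end of the short leg (locked). About 2.5 N of friction, no spring. It can go beyond 5 mm only with joint jaw at 0.065 m or more.
- workpiece_mid (a point): Centre of the loose aluminium block 60 x 50 x 30 mm that lies in the fixture's nest, its top 42 mm above the bench. Leave it alone.
- holder_mid (a point): Half-way up a loose dark steel tool holder standing on the bench beside the fixture: a flanged cone 62 mm in diameter and 85 mm high. Leave it alone.
- parallels_mid (a point): Centre of a loose steel block 70 x 30 x 40 mm lying on the bench beside the fixture. Leave it alone.

How it is judged:
By the outcome, as a careful person would: the job done as asked, in the order asked, and still so for the second after the job is handed in, with the robot touching nothing.
It also fails if it takes over 45 s, if anything falls off the work surface, if the arm or the gripper's body presses on something with over 40 N, if the wrist force passes 120 N, or if a joint passes its speed limit or range.

## Robot

A 6-joint arm with a two-finger parallel gripper is mounted at the origin on the work surface. World frame = base frame: x ahead of the robot, y to its left, z up, the work surface at z = 0. Lengths are in m, angles in rad, forces in N, time in s.
With the tool pointing down it reaches from about 0.275 to 0.85 m from the base axis. Payload 5.2 kg.
Tool frame: the origin (TCP) lies midway between the tips of the shut fingers; the grasp point (between the pads) lies r.grasp_offset behind it (r.grasp_offset is the distance from the TCP to the grasp point, in m); z points along the fingers, x is the direction in which the jaws open and shut, and the axes are right-handed (so a half turn about z gives the same grasp; the last joint's range is limited). The gripper opens to 85 mm and grips with 20 to 120 N. Pads are 22 mm wide; open, the fingers measure 114 mm over their backs; the gripper's body (76 mm by 85 mm) begins 54 mm behind the grasp point. The pads swing forward as they close: fully open they stand 13 mm farther back than shut.
Start: joints at [-1.44, 0.259, 1.535, -0, 1.348, -0.203], TCP at [0.18, -0.52, 0.231] pointing down, gripper open.
Joint ranges: [-3.14, 3.14], [-0.91, 2.08], [0.19, 2.58], [-1.22, 4.36], [0.22, 2.71], [-3.12, 3.12]. Speed limits (rad/s): [2.57, 2.57, 3.14, 3.14, 3.14, 3.14].

## Interface

Orientations are given as a unit quaternion [w, x, y, z].
In Python, from cell import r, imaging, workorder gives the robot as it stands.
- The arm moves only by the tool send_rows, never from a script. Its argument "deltas" is text: rows parted by semicolons, each of 7 numbers parted by spaces: the turn, a rotation vector about the tool's x, y, z in rad, then the shift along the tool's x, y, z in cm, then the opening, from 0 (shut) to 1 (fully open). A call has exactly 5 rows; each row is the pose to reach, as a shift and turn from the pose commanded when the call began, along the tool's axes at that moment; what a row does not reach only later rows make up. A row lasts 1/8 s, in which the tool goes at most 62.5 mm and 10.7 degrees, less where a joint would pass 70% of its speed; a pose out of reach is approached as far as the arm can. A call with a gripper value outside its range is refused whole. The fingers move at their own pace and stop on an object; the grip force is fixed at half the most. Time passes only in rows, so rows that repeat a pose let the fingers close, or fill a call up. It gives the time, the measured TCP pose, the force and the opening at its end, in the units of the state.
- r.observe(): the state, without advancing time (a new reading comes with each control period).
- imaging.camera(name): name is "scene" or "top" or "wrist"; returns the picture (384x512x3 uint8, red, green, blue); there is no depth.
- imaging.camera_params(name): a dict with "mtx" (3x3 intrinsics, pixels), "xyz" and "attitude" of the camera in the world; the wrist camera has in their place "hand_eye" (4x4, takes a point from camera to tool coordinates, whose origin is the TCP and whose axes are the tool frame's). Camera axes: x right, y down, z forward; pixel columns grow to the right and rows downward; lengths in m; the calibration is good to about 2 mm. A picture is of the moment at which its call begins: read the wrist's pose just before it. camera_params takes no time and is no camera call.
- workorder.sign_off(): hands the job in, once; it reports no verdict.
The state is a dict: "time_s": time; "q": joint angles; "joint_velocities": joint speeds; "joint_efforts": joint torques, N m; "tcp_pos": TCP position; "tool_rot": TCP orientation; "force": force on the tool from outside, world axes, zero at the start; "ft_torque": the same for the moment, N m; "opening": finger opening in m.
Only numpy, scipy, OpenCV 4.12 (cv2) and the standard library are available. Lean on these libraries where they do the work, as an engineer would, in place of code of your own. Each camera call takes 0.05 s, during which the arm holds its last target. There are 200 camera calls.

## Working session

There is one attempt and no reset: what is moved stays moved. The work goes in short steps, Python scripts to look and compute and a tool call to move; the robot and the scene stay as the last step left them, time stands still between calls to the robot, and variables do not carry over. Pictures are saved under pics/ and viewed, about 8 in all and at most 12, crops included, and the job is handed in when it is done.

Besides the shell and the picture viewer there is one more tool, called after "Request:" as a command line: name --argument value ..., lists and objects as JSON in quotes. send_rows: Moves the arm, as the interface text tells. Its arguments: {"type":"object","properties":{"deltas":{"type":"string"}},"required":["deltas"]}

```bash
mkdir -p pics; ls
python3 - <<'E'
from cell import r, imaging
import cv2
s=r.observe(); print({k:s[k] for k in('time_s','tcp_pos','tool_rot','force','opening')},r.grasp_offset)
for n in("scene","top"):
    im=imaging.camera(n); cv2.imwrite(f"pics/{n}0.png",im[:,:,::-1]); print(n,imaging.camera_params(n))
E
```

```text
pics
{'time_s': 0.0, 'tcp_pos': array([ 0.18013534, -0.51910136,  0.23047289]), 'tool_rot': array([-6.58810109e-04,  8.14754029e-01, -5.79806035e-01, -6.32581200e-04]), 'force': array([ 1.07127664, -0.23872821,  0.21249536]), 'opening': 0.08512887267567547} 0.0187
scene {'mtx': array([[494.68524491,   0.        , 257.12362818],
       [  0.        , 494.68524491, 191.01257881],
       [  0.        ,   0.        ,   1.        ]]), 'xyz': array([1.07420381, 0.03262152, 0.89517846]), 'attitude': array([-0.19046379,  0.70234294,  0.66078658, -0.18384514])}
top {'mtx': array([[479.19484004,   0.        , 256.18398926],
       [  0.        , 479.19484004, 185.02779118],
       [  0.        ,   0.        ,   1.        ]]), 'xyz': array([0.41949475, 0.06811477, 1.14341053]), 'attitude': array([-0.05897833,  0.71415125, -0.69501476,  0.05885607])}
```

View pics/top0.png

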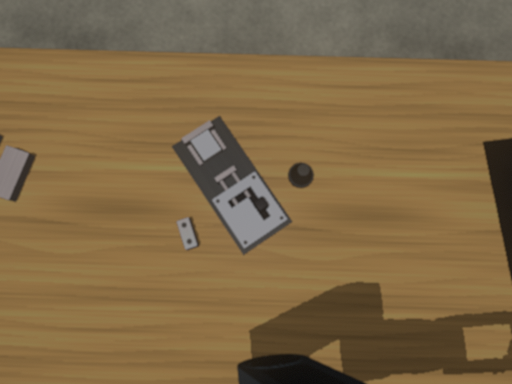

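View pics/scene0.png

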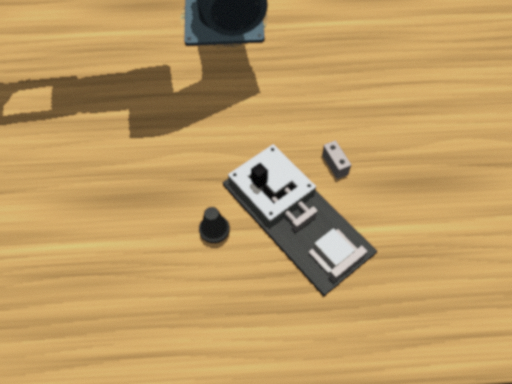

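The top picture shows the fixture with its base plate from about (173,147)/(219,117) to (290,220)/(245,253), the handle near (262,203), the holder at (301,175) and the steel block at (188,233). The scene picture shows the handle at (259,174). I'll zoom in on both for exact corners.

Run:
```python
import cv2,numpy as np
a=cv2.imread("pics/top0.png")[105:265,165:325]; b=cv2.imread("pics/scene0.png")[140:300,220:380]
f=lambda i:cv2.resize(i,(400,400),interpolation=cv2.INTER_CUBIC)
cv2.imwrite("pics/crop.png",np.hstack([f(a),f(b)]))
```

```text
(no output)
```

View pics/crop.png

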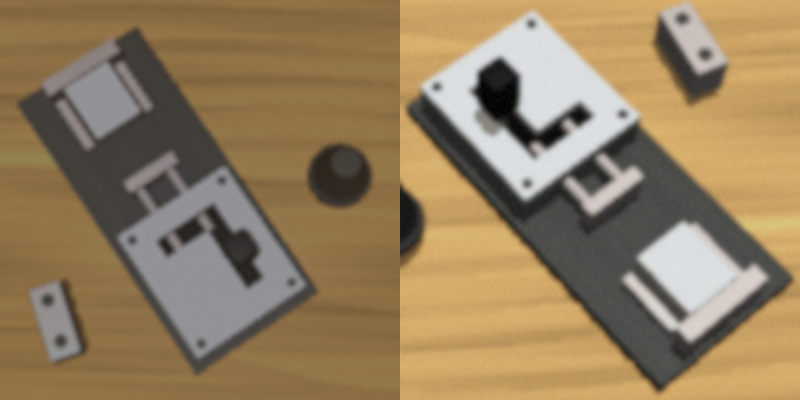

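The crop (2.5×) shows the housing top corners in the top view at (118,236), (226,167), (304,284), (197,361). In the scene half they are at (237,115), (128,200), (20,88), (133,12). The handle is near (241,245) in the top view and (97,85) in the scene view.

```bash
cat > h.py <<'E'
import numpy as np,cv2
from cell import r, imaging
from scipy.spatial.transform import Rotation as R
from scipy.optimize import least_squares
def rot(q): return R.from_quat(np.r_[q[1:],q[0]]).as_matrix()
def proj(n,P):
    c=imaging.camera_params(n); v=(np.atleast_2d(P)-c['xyz'])@rot(c['attitude']); v=v@c['mtx'].T; return v[:,:2]/v[:,2:]
def jw(p,J): # jig coords(m)->world
    J=np.atleast_2d(J); c,s=np.cos(p[2]),np.sin(p[2]); return np.c_[p[0]+c*J[:,0]-s*J[:,1],p[1]+s*J[:,0]+c*J[:,1],J[:,2]]
E
python3 - <<'E'
from h import *
H=np.array([[45,60,45],[45,-60,45],[-90,-60,45],[-90,60,45],[215,-70,12],[215,70,12],[-100,-70,12],[-100,70,12]])/1e3
t=np.array([[118,236],[226,167],[304,284],[197,361],[137,28],[19,102],[316,291],[197,373]])/2.5+[165,105]
s=np.array([[237,115],[128,200],[20,88],[133,12],[258,388],[390,280],[8,108]])/2.5+[220,140]
for w in('top','scene','both'):
    f=lambda p:np.r_[((proj('top',jw(p,H))-t).ravel() if w!='scene' else []),((proj('scene',jw(p,H[:7]))-s).ravel() if w!='top' else [])]
    o=least_squares(f,[.45,.05,.6]); p=o.x; print(w,p,np.abs(o.fun).max())
np.save('jig.npy',p)
T={'top':t,'scene':s}
for n in T: print(n,(proj(n,jw(p,H[:7]))-T[n][:7]).round(1).tolist())
# overlay of handle boxes for jaw values
out=[]
for n,(x0,y0) in(('top',(165,105)),('scene',(220,140))):
    im=cv2.imread(f'pics/{n}0.png')
    for q,col in((12,(0,255,0)),(20,(0,0,255)),):
        im2=cv2.resize(im[y0+(60 if n=='top' else 0):,x0:][:100 if n=='top' else 80,50 if n=='top' else 0:][:,:100],None,fx=4,fy=4,interpolation=cv2.INTER_CUBIC)
        oy=y0+(60 if n=='top' else 0); ox=x0+(50 if n=='top' else 0)
        for z in(52,100):
            B=np.array([[sx*13-55+q,sy*13-25,z] for sx,sy in((1,1),(1,-1),(-1,-1),(-1,1))])/1e3
            u=((proj(n,jw(p,B))-[ox,oy]+.5)*4).astype(np.int32); cv2.polylines(im2,[u],True,col,1)
        im2=cv2.copyMakeBorder(im2,0,max(0,300-im2.shape[0]),0,0,cv2.BORDER_CONSTANT)[110 if n=='top' else 0:][:290]
        out.append(im2[:,:400])
h=min(o.shape[0] for o in out);out=[o[:h] for o in out]
cv2.imwrite('pics/ov.png',np.vstack([np.hstack(out[:2]),np.hstack(out[2:])]))
print(jw(p,[[-.055,-.025,.075],[.015,-.025,.045],[.015,.025,.045]]),out[0].shape)
E
```

```text
top [0.56543429 0.09751007 0.61474198] 1.118783489032694
scene [0.56588714 0.10033768 0.61452986] 1.4989112279738492
both [0.56570979 0.0990408  0.61555919] 2.1368544639775564
top [[-1.1, 0.0], [-1.1, -0.6], [0.3, 0.6], [-0.5, -1.0], [-0.5, -1.2], [-1.7, 0.0], [0.5, 0.3]]
scene [[0.5, 0.9], [-2.1, 0.3], [-0.9, -0.8], [-0.8, -0.4], [-0.1, 0.3], [0.7, -0.4], [-1.9, -0.9]]
[[0.53524039 0.0468717  0.075     ]
 [0.59239193 0.08729076 0.045     ]
 [0.56352118 0.1281133  0.045     ]] (290, 400, 3)
```

View pics/ov.png

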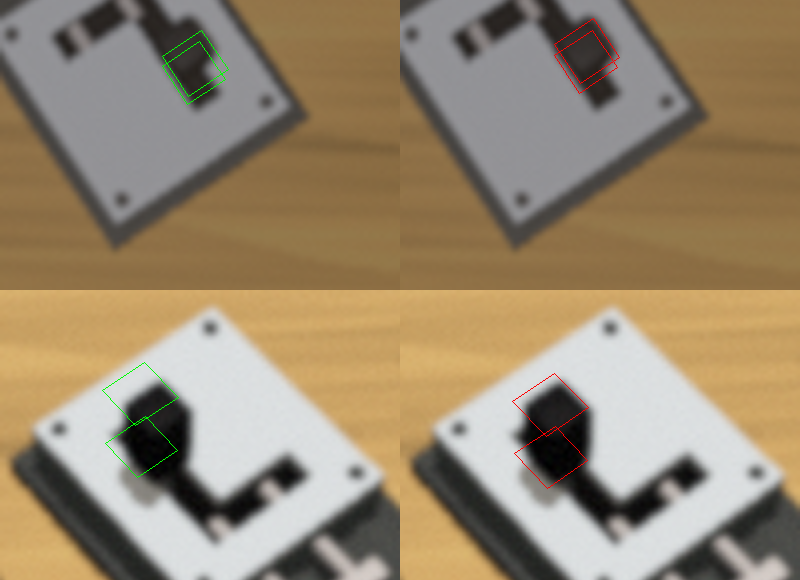

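The fit agrees to about 3 mm between the two cameras: jig at (0.566, 0.099), yaw 35.3°. The overlay puts the handle at jaw ≈ 22 mm, so jig x ≈ -33. Next I'll plan the moves with the tool's y along -jig x.

```bash
cat >> h.py <<'E'
def plan(*targets):
    p=np.load('jig.npy'); s=r.observe(); M=rot(s['tool_rot']); c,sn=np.cos(p[2]),np.sin(p[2])
    G=np.c_[[sn,-c,0],[-c,-sn,0],[0,0,-1]]
    d=s['tcp_pos']-[p[0],p[1],0]; print('t',round(s['time_s'],2),'jig mm',(1e3*np.array([c*d[0]+sn*d[1],-sn*d[0]+c*d[1],d[2]])).round(1),'F jig',(np.array([c*s['force'][0]+sn*s['force'][1],-sn*s['force'][0]+c*s['force'][1],s['force'][2]])).round(1),'open',s['opening'],'rotvec',R.from_matrix(M.T@G).as_rotvec().round(3))
    for t in targets: print(t,'shift cm',(100*(M.T@(jw(p,np.array(t)/1e3)[0]-s['tcp_pos']))).round(2))
E
python3 - <<'E'
from h import *
plan((-78,-26,200),(-78,-26,62))
p=np.load('jig.npy')
# neighbours: ray onto given height, jig mm
for nm,uv,z in(('holder',(301,175),.05),('block',(188,233),.04)):
    c=imaging.camera_params('top'); v=rot(c['attitude'])@np.linalg.inv(c['mtx'])@[*uv,1]; P=c['xyz']+v*(z-c['xyz'][2])/v[2]; d=P[:2]-p[:2]
    print(nm,P.round(3),(1e3*np.array([np.cos(p[2])*d[0]+np.sin(p[2])*d[1],-np.sin(p[2])*d[0]+np.cos(p[2])*d[1]])).round())
E
```

```text
t 0.1 jig mm [-671.7 -282.1  230.6] F jig [-0.2  1.2 -0.1] open 0.08509379482122426 rotvec [-0.001  0.002 -0.282]
(-78, -26, 200) shift cm [-41.1  -49.91   3.14]
(-78, -26, 62) shift cm [-41.08 -49.9   16.94]
holder [ 0.63  -0.033  0.05 ] [ -23. -145.]
block [0.489 0.224 0.04 ] [ 10. 146.]
```

Request:
send_rows --deltas "0 0 0 -3.4 -4.1 0.2 0.5; 0 0 -0.07 -6.8 -8.2 0.5 0; 0 0 -0.14 -10.2 -12.3 0.8 0; 0 0 -0.21 -13.6 -16.4 1 0; 0 0 -0.28 -17 -20.5 1.3 0"

```text
time_s: 0.72
tcp_pos: [0.3187, -0.2902, 0.2181]
tool_rot: [-0.0, 0.888, -0.46, -0.0]
force: [0.6, -0.3, -0.3]
opening: 0.0003
```

```bash
python3 -c "
from h import *
plan((-78,-26,200))"
```

```text
t 0.72 jig mm [-426.4 -175.2  218.1] F jig [ 0.3 -0.6 -0.3] open 0.00031355153393322366 rotvec [-0.  0.  0.]
(-78, -26, 200) shift cm [-14.92 -34.84   1.81]
```

Request:
send_rows --deltas "0 0 0 -2.2 -5 0.3 0; 0 0 0 -4.4 -10 0.6 0; 0 0 0 -6.6 -15 0.9 0; 0 0 0 -8.8 -20 1.2 0; 0 0 0 -11 -25 1.5 0"

```text
time_s: 1.35
tcp_pos: [0.4598, -0.0562, 0.2031]
tool_rot: [0.0, 0.888, -0.46, 0.0]
force: [0.7, -0.9, -0.1]
opening: -0.0001
```

```bash
python3 -c "
from h import *
plan((-78,-26,200))"
```

```text
t 1.35 jig mm [-176.1  -65.6  203.1] F jig [ 0.  -1.1 -0.1] open -0.0001496591716334486 rotvec [ 0.    -0.    -0.002]
(-78, -26, 200) shift cm [-3.97 -9.81  0.31]
```

Request:
send_rows --deltas "0 0 0 -2 -5 0.2 0; 0 0 0 -4 -9.8 0.3 0; 0 0 0 -4 -9.8 2.3 0; 0 0 0 -4 -9.8 4.3 0; 0 0 0 -4 -9.8 4.3 0"

```text
time_s: 1.98
tcp_pos: [0.5148, 0.0317, 0.1585]
tool_rot: [0.001, 0.888, -0.46, -0.002]
force: [0.3, -0.8, 0.7]
opening: -0.0001
```

```bash
python3 -c "
from h import *
plan((-78,-26,62))
im=imaging.camera('wrist')[:,:,::-1].copy(); c=imaging.camera_params('wrist'); s=r.observe(); p=np.load('jig.npy')
A=np.eye(4);A[:3,:3]=rot(s['tool_rot']);A[:3,3]=s['tcp_pos'];A=A@c['hand_eye']
def pw(P):
    v=(P-A[:3,3])@A[:3,:3]@c['mtx'].T; return v[:,:2]/v[:,2:]
def poly(J,col): cv2.polylines(im,[pw(jw(p,np.array(J)/1e3)).round().astype(np.int32)],True,col,1)
sq=lambda x,y,h,z:[[x+a*h,y+b*h,z] for a,b in((1,1),(1,-1),(-1,-1),(-1,1))]
poly(sq(-33,-26,13,100),(0,0,255)); poly([[45,60,45],[45,-60,45],[-90,-60,45],[-90,60,45]],(0,255,0))
cv2.imwrite('pics/w1.png',im)"
```

```text
t 1.98 jig mm [-80.5 -25.6 158.5] F jig [-0.2 -0.8  0.7] open -5.83433658825775e-05 rotvec [ 0.003  0.003 -0.001]
(-78, -26, 62) shift cm [ 0.07 -0.28  9.65]
```

View pics/w1.png

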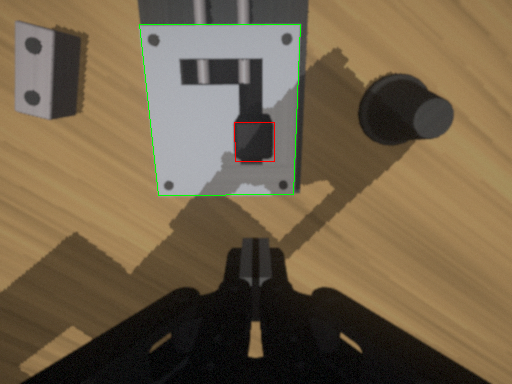

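The wrist picture confirms the fit. The housing outline matches its edges at (140,25) to (300,195), the handle box sits on the handle at (254,142), and the fingers at (256,240) are lined up behind it. Descending now.

Request:
send_rows --deltas "0 0 0 0 0 2.5 0; 0 0 0 0 0 5 0; 0 0 0 0 0 7.5 0; 0 0 0 0 0 9.2 0; 0 0 0 0 0 9.2 0"

```text
time_s: 2.65
tcp_pos: [0.5159, 0.0309, 0.0681]
tool_rot: [0.0, 0.888, -0.461, -0.001]
force: [0.4, -0.6, 0.3]
opening: 0.0001
```

```bash
python3 -c "
from h import *
plan((-59,-26,65),(-10,-26,65),(15-26,-26,65))"
```

```text
t 2.65 jig mm [-80.  -26.9  68.1] F jig [ 0.  -0.8  0.3] open 0.00012985477712046812 rotvec [ 0.001  0.001 -0.002]
(-59, -26, 65) shift cm [-0.09 -2.1   0.31]
(-10, -26, 65) shift cm [-0.1  -7.    0.31]
(-11, -26, 65) shift cm [-0.1  -6.9   0.31]
```

Request:
send_rows --deltas "0 0 0 0 -0.8 0.2 0; 0 0 0 -0.1 -1.4 0.3 0; 0 0 0 -0.1 -1.9 0.3 0; 0 0 0 -0.1 -2.3 0.3 0; 0 0 0 -0.1 -2.7 0.3 0"

```text
time_s: 3.28
tcp_pos: [0.5375, 0.0475, 0.0654]
tool_rot: [0.0, 0.888, -0.46, -0.0]
force: [-2.6, -0.9, 0.8]
opening: -0.0002
```

```bash
python3 -c "
from h import *
plan((-9,-26,65))"
```

```text
t 3.27 jig mm [-52.7 -25.8  65.4] F jig [-2.6  0.8  0.8] open -0.00019517390272866378 rotvec [ 0.001  0.    -0.001]
(-9, -26, 65) shift cm [ 0.02 -4.37  0.03]
```

Contact made, with 2.6 N of push force as expected. Continuing.

Request:
send_rows --deltas "0 0 0 0 -0.5 0 0; 0 0 0 0 -1 0 0; 0 0 0 0 -1.5 0 0; 0 0 0 0 -2 0 0; 0 0 0 0 -2.5 0 0"

```text
time_s: 3.9
tcp_pos: [0.5583, 0.0623, 0.0652]
tool_rot: [0.0, 0.888, -0.46, -0.0]
force: [-2.8, -0.7, 1.2]
opening: -0.0
```

Request:
send_rows --deltas "0 0 0 0 -0.4 0 0; 0 0 0 0 -0.8 0 0; 0 0 0 0 -1.1 0 0; 0 0 0 0 -1.3 0 0; 0 0 0 0 -1.5 0 0"

```text
time_s: 4.53
tcp_pos: [0.5703, 0.0708, 0.0652]
tool_rot: [0.0, 0.888, -0.46, -0.0]
force: [-4.1, 0.1, 0.7]
opening: -0.0
```

```bash
python3 -c "
from h import *
plan((-9,-26,65))"
```

```text
t 4.53 jig mm [-12.5 -25.8  65.2] F jig [-3.3  2.5  0.7] open -9.269677248975281e-06 rotvec [ 0.     0.    -0.002]
(-9, -26, 65) shift cm [ 0.02 -0.36  0.02]
```

Request:
send_rows --deltas "0 0 0 0 -0.1 0 0; 0 0 0 0 -0.2 0 0; 0 0 0 0 -0.3 0 0; 0 0 0 0 -0.3 0 0; 0 0 0 0 -0.3 0 0"

```text
time_s: 5.15
tcp_pos: [0.573, 0.0723, 0.0653]
tool_rot: [-0.0, 0.888, -0.46, 0.0]
force: [-1.6, -0.8, -0.9]
opening: 0.0
```

```bash
python3 -c "
from h import *
plan((-9,-26,65))"
```

```text
t 5.15 jig mm [ -9.5 -26.1  65.3] F jig [-1.8  0.3 -0.9] open 1.1898067406061749e-05 rotvec [-0.    -0.    -0.002]
(-9, -26, 65) shift cm [-0.01 -0.05  0.03]
```

No end stop yet; force is still at friction level.

Request:
send_rows --deltas "0 0 0 0 -0.1 0 0; 0 0 0 0 -0.15 0 0; 0 0 0 0 -0.2 0 0; 0 0 0 0 -0.25 0 0; 0 0 0 0 -0.3 0 0"

```text
time_s: 5.78
tcp_pos: [0.5736, 0.0728, 0.0653]
tool_rot: [0.002, 0.888, -0.46, -0.001]
force: [-10.3, -7.0, 5.0]
opening: -0.0001
```

```bash
python3 -c "
from h import *
plan((-9,-26,65))"
```

```text
t 5.78 jig mm [ -8.7 -26.   65.3] F jig [-12.5   0.2   5. ] open -0.00013566571572782394 rotvec [ 0.004  0.    -0.001]
(-9, -26, 65) shift cm [-0.    0.03  0.03]
```

The stop is reached: 12.5 N with the tip at jig x -8.7, matching the corner (handle centre at about 15). I'll back off and go round to the -y side.

Request:
send_rows --deltas "0 0 0 0 1 0 0; 0 0 0 0 2 0 0; 0 0 0 1.4 2 0 0; 0 0 0 2.8 2 0 0; 0 0 0 4.2 2 0 0"

```text
time_s: 6.4
tcp_pos: [0.5845, 0.0271, 0.0654]
tool_rot: [-0.0, 0.888, -0.461, 0.0]
force: [0.3, 0.0, 0.3]
opening: 0.0002
```

```bash
python3 -c "
from h import *
plan((15,-68,65))
im=imaging.camera('wrist')[:,:,::-1]; cv2.imwrite('pics/w2.png',im)"
```

```text
t 6.4 jig mm [-26.2 -69.6  65.4] F jig [ 0.2 -0.1  0.3] open 0.00016844984819193323 rotvec [-0.001 -0.001 -0.002]
(15, -68, 65) shift cm [-0.17 -4.12  0.05]
```

View pics/w2.png

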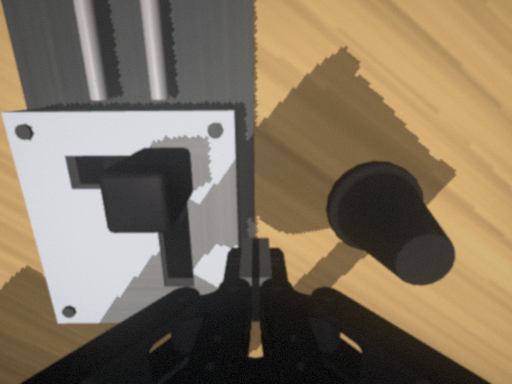

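The handle stands at the corner of the slot, top face near (137,197), and the holder at right (390,215) is clear of the fingers. Moving level with the handle's side.

Request:
send_rows --deltas "0 0 0 0 -1.4 0 0; 0 0 0 -0.1 -2.8 0 0; 0 0 0 -0.2 -4.1 0 0; 0 0 0 -0.6 -4.1 0 0; 0 0 0 -1 -4.1 0 0"

```text
time_s: 7.08
tcp_pos: [0.6104, 0.0607, 0.0651]
tool_rot: [0.0, 0.888, -0.46, -0.0]
force: [0.2, -0.3, 0.2]
opening: 0.0
```

Request:
send_rows --deltas "0 0 0 -0.3 0 0 0; 0 0 0 -0.6 0 0 0; 0 0 0 -0.9 0 0 0; 0 0 0 -1.2 0 0 0; 0 0 0 -1.5 0 0 0"

```text
time_s: 7.7
tcp_pos: [0.6024, 0.0719, 0.0655]
tool_rot: [0.0, 0.888, -0.461, 0.0]
force: [0.7, -2.7, 0.0]
opening: 0.0002
```

```bash
python3 -c "
from h import *
plan((15,-3,65))"
```

```text
t 7.7 jig mm [ 14.2 -43.3  65.5] F jig [-1.  -2.6  0. ] open 0.00019165116627112028 rotvec [ 0.    -0.001 -0.002]
(15, -3, 65) shift cm [-4.03 -0.07  0.04]
```

Request:
send_rows --deltas "0 0 0 -0.5 0 0 0; 0 0 0 -1 0 0 0; 0 0 0 -1.5 0 0 0; 0 0 0 -2 0 0 0; 0 0 0 -2.5 0 0 0"

```text
time_s: 8.32
tcp_pos: [0.5877, 0.093, 0.0653]
tool_rot: [0.0, 0.888, -0.46, -0.0]
force: [0.0, -3.6, 0.7]
opening: -0.0003
```

Request:
send_rows --deltas "0 0 0 -0.3 0 0 0; 0 0 0 -0.6 0 0 0; 0 0 0 -0.8 0 0 0; 0 0 0 -1 0 0 0; 0 0 0 -1.1 0 0 0"

```text
time_s: 8.95
tcp_pos: [0.5816, 0.1018, 0.0653]
tool_rot: [-0.0, 0.888, -0.46, -0.0]
force: [0.8, -3.9, -0.5]
opening: -0.0001
```

```bash
python3 -c "
from h import *
plan((15,-3,65))"
```

```text
t 8.95 jig mm [14.5 -6.9 65.3] F jig [-1.7 -3.7 -0.5] open -8.857563757693772e-05 rotvec [-0.     0.    -0.002]
(15, -3, 65) shift cm [-0.39 -0.05  0.03]
```

Request:
send_rows --deltas "0 0 0 -0.1 0 0 0; 0 0 0 -0.2 0 0 0; 0 0 0 -0.3 0 0 0; 0 0 0 -0.4 0 0 0; 0 0 0 -0.5 0 0 0"

```text
time_s: 9.57
tcp_pos: [0.5787, 0.1059, 0.0653]
tool_rot: [0.0, 0.888, -0.46, -0.0]
force: [-0.4, -3.6, 1.1]
opening: -0.0001
```

```bash
python3 -c "
from h import *
plan((15,-3,65))"
```

```text
t 9.57 jig mm [14.5 -1.9 65.3] F jig [-2.4 -2.8  1.1] open -8.569350512227985e-05 rotvec [ 0.     0.    -0.002]
(15, -3, 65) shift cm [ 0.11 -0.05  0.03]
```

Request:
send_rows --deltas "0 0 0 -0.1 0 0 0; 0 0 0 -0.15 0 0 0; 0 0 0 -0.2 0 0 0; 0 0 0 -0.25 0 0 0; 0 0 0 -0.3 0 0 0"

```text
time_s: 10.2
tcp_pos: [0.5779, 0.107, 0.0654]
tool_rot: [0.0, 0.888, -0.46, 0.001]
force: [2.4, -8.8, -2.1]
opening: 0.0001
```

```bash
python3 -c "
from h import *
plan((15,-3,65))"
```

```text
t 10.2 jig mm [14.5 -0.6 65.4] F jig [-3.1 -8.6 -2.1] open 0.00011200947428490821 rotvec [-0.    -0.002 -0.002]
(15, -3, 65) shift cm [ 0.24 -0.05  0.04]
```

Request:
send_rows --deltas "0 0 0 -0.05 0 0 0; 0 0 0 -0.1 0 0 0; 0 0 0 -0.15 0 0 0; 0 0 0 -0.15 0 0 0; 0 0 0 -0.15 0 0 0"

```text
time_s: 10.82
tcp_pos: [0.5779, 0.1071, 0.0654]
tool_rot: [0.001, 0.888, -0.46, 0.002]
force: [4.1, -12.4, -2.4]
opening: 0.0003
```

```bash
python3 -c "
from h import *
plan((15,-3,65))"
```

```text
t 10.82 jig mm [14.6 -0.4 65.4] F jig [ -3.8 -12.4  -2.4] open 0.0003022668291986302 rotvec [-0.001 -0.004 -0.002]
(15, -3, 65) shift cm [ 0.26 -0.04  0.05]
```

The closed end is reached: 12.4 N, and the tip no longer advances. I'll back off straight and then rise.

Request:
send_rows --deltas "0 0 0 1 0 0 0; 0 0 0 2.5 0 0 0; 0 0 0 4 0 0 0; 0 0 0 4 0 -3 0; 0 0 0 4 0 -6 0"

```text
time_s: 11.45
tcp_pos: [0.5994, 0.0761, 0.1255]
tool_rot: [0.0, 0.888, -0.461, -0.001]
force: [0.5, -0.2, 0.1]
opening: -0.0001
```

Request:
send_rows --deltas "0 0 0 0 4 -4 0; 0 0 0 0 8 -6 0; 0 0 0 0 12 -8 0; 0 0 0 0 16 -8 0; 0 0 0 0 16 -8 0"

```text
time_s: 12.08
tcp_pos: [0.4671, -0.0167, 0.2059]
tool_rot: [-0.0, 0.887, -0.462, 0.0]
force: [0.1, 0.9, -0.6]
opening: -0.0004
```

Run:
```python
from h import *
plan(); p=np.load('jig.npy'); out=[]
for n,x0,y0 in(('top',165,105),('scene',190,140)):
    im=imaging.camera(n)[:,:,::-1][y0:y0+160,x0:x0+160]; im=cv2.resize(im,(400,400),interpolation=cv2.INTER_CUBIC)
    B=np.array([[15+13*a,25+13*b,100] for a,b in((1,1),(1,-1),(-1,-1),(-1,1))])/1e3
    cv2.polylines(im,[((proj(n,jw(p,B))-[x0,y0]+.5)*2.5).astype(np.int32)],True,(0,0,255),1); out.append(im)
cv2.imwrite('pics/end.png',np.hstack(out))
```

```text
t 12.07 jig mm [-147.3  -37.5  205.9] F jig [ 0.6  0.7 -0.6] open -0.000432856711632043 rotvec [-0.    -0.    -0.004]
```

View pics/end.png

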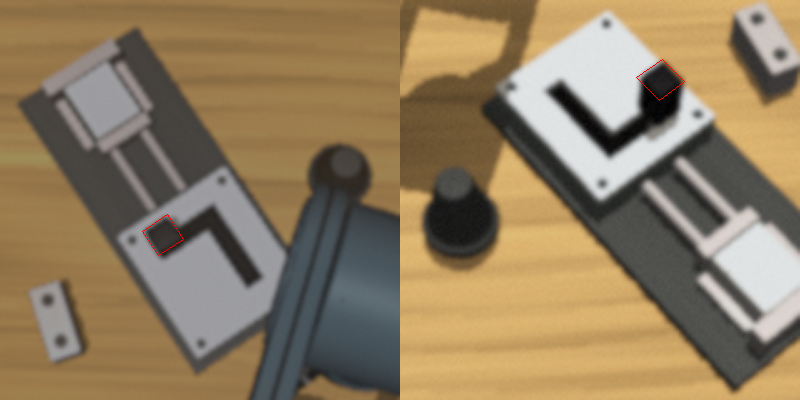

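The handle fits the predicted outline at the closed end in both views, at (163,235) and (660,80). The jaw is up against the workpiece, the holder and block look unmoved, and the arm is clear. Handing in.

```bash
python3 -c "
from cell import workorder
print(workorder.sign_off())"
```

```text
the job is handed in; nothing more can be done
None
```

The clamp is locked and the job is handed in. With shut fingertips I pushed the handle along the long leg until it stopped. Then I went round to its other side and pushed it across to the closed end of the short leg.

- **Forces:** The push read about 2 to 4 N along the way and about 13 N at each stop. That is well under the limits, and the handle was never gripped.
- **Position:** In the last top and scene pictures the handle matches the outline predicted for the closed end. The jaw is up against the workpiece.
- **Surroundings:** The workpiece, tool holder and steel block look unmoved. This was by eye; I did not measure them.
- **Hand-in:** The arm was clear and touching nothing, at about 12 s on the clock.
- **Disagreement:** The two fixed cameras differed by about 3 mm on the fixture's position. The wrist picture agreed with the combined fit. No check failed.

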